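# Clear the die and key-start the machine again

## Task

Get the machine ready to run on: lift the cast bracket straight out of the open die and set it down gently, flat and upright, in the empty lane of the blue tray, lengthwise like the finished one beside it. Only then, with the bracket let go, turn the black key on the grey box clockwise from off, through run, all the way to the spring-loaded start position, hold it there for about a second, and let it spring back to run, where it must stay. Leave the finished bracket and the other things on the bench where they are.

Things in the scene. Friction and masses are not known exactly. Their poses are not given: they have to be found in the camera images.
- bracket_centre (a point): Centre of the loose aluminium bracket (0.15-0.31 kg) in the die, 25 mm above its underside. Foot 116 (x) x 50 x 10 mm; on its middle an upright block 36 (x) x 46 (y) mm, reaching 10 to 50 mm above the underside. Grip the block 34-40 mm above the underside, across 46 or 36 mm. z up; either end may lead. On each side of the block the foot has a 17 x 37 mm window 29.5 mm from the middle.
- die: Fixed dark steel open die 170 (x) x 110 x 34 mm, origin at the centre of its underside. Cavity floor 22 mm above it; the bracket lies there, axes parallel. A steel blade (12 in x, 32 in y) stands through each window of the foot, up to the block's top (72 mm), 5.5 mm from the block: there the block can be gripped only across its 46 mm. Lift 55 mm straight up before moving aside.
- free_lane (a point): Centre of the floor of the empty lane of the fixed blue tray on the scale's platform; x along the lane. Lane 58 mm wide, 140 long; side walls reach 62 mm, end lips 16 mm above this floor. No room for fingers beside the bracket (4 mm each side): in here it must be held across the block's 36 mm, so after the die put it down on the bench and take it again turned a quarter.
- finished_centre (a point): Centre (25 mm above its underside) of an identical finished bracket in the tray's other lane, 62 mm beside the empty lane's middle. Leave it alone.
- key_grip (a point): Middle of the black key head on the grey box (120 x 95 x 55 mm, fixed to the bench): an upright bar 60 mm long (point x), 13 mm thick (y), 34 mm high (17 mm above and below this point); its underside is 13 mm above the box's top. The vertical turning axis goes through this point; the axes turn with the key. Grip it here or a little higher, from above, across y.
- switch (a joint): Angle (rad) of the lock barrel, which the key takes along: 0 to 0.12 at the start (off, black dot), 0.75 at its stop (run, green dot). Clockwise from above is positive. It stays where it is left (friction 0.06 N m).
- start_key (a joint): Further angle (rad) of the key, beyond the barrel, against its return spring: 0 at rest, 0.60 at the stop (start, yellow dot). Clockwise from above is positive. The spring needs 0.16 N m to begin, 0.40 N m at the stop, so the barrel goes to run first, then the key on to start: 1.35 rad from off in all. Let go, it springs back to 0; the barrel stays at run.
- oil_bottle: White oil bottle, 46 mm wide, 131 mm high, on the bench beyond the die and key box; origin at the centre of its underside. Bystander.
- grease_tin: Grey round tin, 66 mm wide, 52 mm high, on the bench beyond the die and key box; origin at the centre of its underside. Bystander. The bench between the tin and the bottle, about 0.61 to 0.68 m ahead of the robot and 0.07 to 0.21 m to its right, is free for putting things down.
- multimeter: Hand multimeter, 138 x 68 x 42 mm, lying on the scale's platform behind the tray; origin at the centre of its underside. Bystander.

How it is judged:
By the outcome, as a careful person would: the job done as asked, in the order asked, and still so for the second after the job is handed in, with the robot touching nothing.
It also fails if it takes over 64 s, if anything falls off the work surface, if the arm or the gripper's body presses on something with over 40 N, if the wrist force passes 120 N, or if a joint passes its speed limit or range.

## Robot

A 6-joint arm with a two-finger parallel gripper is mounted at the origin on a cart in front of the work surface, level with it; the furniture and walls round the work are solid. World frame = base frame: x ahead of the robot, y to its left, z up, the work surface at z = 0. Lengths are in m, angles in rad, forces in N, time in s.
With the tool pointing down it reaches from about 0.35 to 0.85 m from the base axis. Payload 8.1 kg.
Tool frame: the origin (TCP) lies on the mounting face of the last link; the fingertips stand 186 mm ahead of it and the grasp point (between the pads) lies 167 mm ahead of it; z points along the fingers, y is the line along which they close (so a half turn about z gives the same grasp; the last joint's range is limited). The gripper opens to 93 mm and grips with 3 to 60 N. Pads are 15 mm wide; open, the fingers measure 128 mm over their backs; the gripper's body (75 mm by 188 mm) begins 65 mm behind the grasp point.
Start: joints at [1.104, 0.13, 1.488, -0, 1.523, -0.085], TCP at [0.224, 0.557, 0.405] pointing down, gripper open.
Joint ranges: [-2.96, 2.96], [-0.89, 2.26], [0.02, 2.5], [-1.34, 4.48], [0, 2.73], [-2.66, 2.66]. Speed limits (rad/s): [2.39, 2.39, 2.79, 3.14, 3.14, 3.14].

## Interface

Orientations are given as a rotation vector (axis times angle).
In Python, from plant import * gives the robot as it stands. The module is installed in compiled form; this text tells all that it offers.
- The arm moves only by the tool arm_command, never from a script. Its argument "increments" is a list of rows, each a list of 6 numbers: the shift along the tool's x, y, z in units of 0.2 m (1.0 is 0.2 m), then the turn, a rotation vector about the tool's x, y, z in units of pi rad (1.0 is pi rad). A call has exactly 5 rows; each row is the pose to reach, as a shift and turn from the pose commanded when the call began, along the tool's axes at that moment, turning the shorter way round; what a row does not reach only later rows make up. A row lasts 1/8 s, in which the tool goes at most 62.5 mm and 10.7 degrees, less where a joint would pass 70% of its speed; a pose out of reach is approached as far as the arm can. A call with a number of a shift or a turn outside -1 to 1 is refused whole. A call with a gripper value outside its range is refused whole. "fingers" is the closure, from -1 (fully open) to 1 (shut), set as the call begins (left out, the last holds). The fingers move at their own pace and stop on an object; "force" is the grip in N (left out, the last holds). Time passes only in rows, so rows that repeat a pose let the fingers close, or fill a call up. It gives the time, the measured TCP pose, the force, the opening and the grip force at its end, in the units of the state.
- read_state(): the state, without advancing time (a new reading comes with each control period).
- read_camera(name): name is "side" or "top"; returns a dict with "image" (384x512x3 uint8, red, green, blue), "fx", "fy", "cx", "cy" (pixels), "k1" (the pictures are not rectified: a ray, as slopes to the right and down, at radius r is drawn at 1 + k1 r^2 times it, then the intrinsics apply), "T" (4x4, takes a point from camera to world coordinates). Camera axes: x right, y down, z forward; pixel columns grow to the right and rows downward; lengths in m; the calibration is good to about 2 mm. A picture is of the moment at which its call begins. There is no depth.
- close_job(): hands the job in; it is judged then, once.
The state is a dict: "t": time; "q": joint angles; "dq": joint speeds; "joint_torque": joint torques, N m; "tool_pos": TCP position; "orientation": TCP orientation; "force": force on the tool from outside, world axes, zero at the start; "wrist_torque": the same for the moment, N m; "opening": finger opening in m; "gripper_force": force on a finger pad.
Only numpy, scipy, OpenCV 4.12 (cv2) and the standard library are available. Lean on these libraries where they do the work, as an engineer would, in place of code of your own. Each camera call takes 0.05 s, during which the arm holds its last target. There are 200 camera calls.

## Working session

There is one attempt and no reset: what is moved stays moved. The work goes in short steps, Python scripts to look and compute and a tool call to move; the robot and the scene stay as the last step left them, time stands still between calls to the robot, and variables do not carry over. Pictures are saved under pics/ and viewed, at most 11 in all, crops included, and the job is handed in when it is done.

Besides the shell and the picture viewer there is one more tool, called after "Call:" as name(argument=value, ...) on one line, values as JSON. arm_command: Moves the arm, as the interface text tells. Shifts and turns lie within -1 to 1; 1 stands for 0.2 m of shift or pi rad of turn. Its arguments: {"type":"object","properties":{"increments":{"type":"array","items":{"type":"array","items":{"type":"number","minimum":-1,"maximum":1}}},"fingers":{"type":"number"},"force":{"type":"number"}},"required":["increments"]}

```bash
mkdir -p pics; ls; cat > h.py <<'E'
import numpy as np, cv2
from plant import *
def cam(n):
    c=read_camera(n); return c
def save(c,f,crop=None,s=1):
    im=c["image"][...,::-1]
    if crop: im=im[crop[1]:crop[3],crop[0]:crop[2]]
    cv2.imwrite(f,cv2.resize(im,None,fx=s,fy=s,interpolation=cv2.INTER_CUBIC))
def ray(c,u,v):
    xd=np.array([(u-c["cx"])/c["fx"],(v-c["cy"])/c["fy"]]); x=xd.copy()
    for _ in range(20): x=xd/(1+c["k1"]*(x@x))
    d=c["T"][:3,:3]@np.r_[x,1]; return c["T"][:3,3],d
def onz(c,u,v,z):
    o,d=ray(c,u,v); return o+d*(z-o[2])/d[2]
def tri(c1,p1,c2,p2):
    o1,d1=ray(c1,*p1);o2,d2=ray(c2,*p2)
    s=np.linalg.lstsq(np.c_[d1,-d2],o2-o1,rcond=None)[0]
    a=o1+s[0]*d1;b=o2+s[1]*d2
    return (a+b)/2,np.linalg.norm(a-b)
def proj(c,P):
    R=c["T"][:3,:3];p=R.T@(np.array(P)-c["T"][:3,3]);x=p[:2]/p[2];x=x*(1+c["k1"]*(x@x))
    return np.r_[c["fx"]*x[0]+c["cx"],c["fy"]*x[1]+c["cy"]]
E
python3 - <<'E'
from h import *
np.set_printoptions(precision=4,suppress=True)
for n in("top","side"):
    c=cam(n);save(c,f"pics/{n}0.png",None,1.5);print(n,c["fx"],c["cx"],c["cy"],c["k1"]);print(c["T"])
s=read_state();print(s)
E
```

```text
pics
top 494.00772335497015 254.7703061007143 193.90081988376195 -0.19196074263884474
[[-0.0349 -0.9726  0.2297  0.2322]
 [-0.9994  0.0341 -0.0072 -0.0181]
 [-0.0008 -0.2298 -0.9732  1.5279]
 [ 0.      0.      0.      1.    ]]
side 409.655013175457 257.63914674514194 200.23999950235424 -0.10508599922535254
[[ 0.9747 -0.075   0.2105  0.3146]
 [-0.223  -0.3903  0.8933 -1.0105]
 [ 0.0151 -0.9176 -0.3971  0.5649]
 [ 0.      0.      0.      1.    ]]
{'t': 0.1, 'q': array([ 1.1036,  0.1311,  1.4892,  0.    ,  1.523 , -0.0854]), 'dq': array([-0.0002, -0.0017, -0.0038, -0.0001,  0.0005, -0.0013]), 'joint_torque': array([  0.0013, -56.1348, -49.3093,   0.0771,   0.0293,   0.    ]), 'tool_pos': array([0.2234, 0.5566, 0.4038]), 'orientation': array([-0.596 , -3.084 ,  0.0025]), 'force': array([-0.4141, -0.5267,  1.3143]), 'wrist_torque': array([ 0.0006,  0.0775, -0.0011]), 'gripper_force': 0.0, 'opening': 0.09315957834004639}
```

View pics/top0.png

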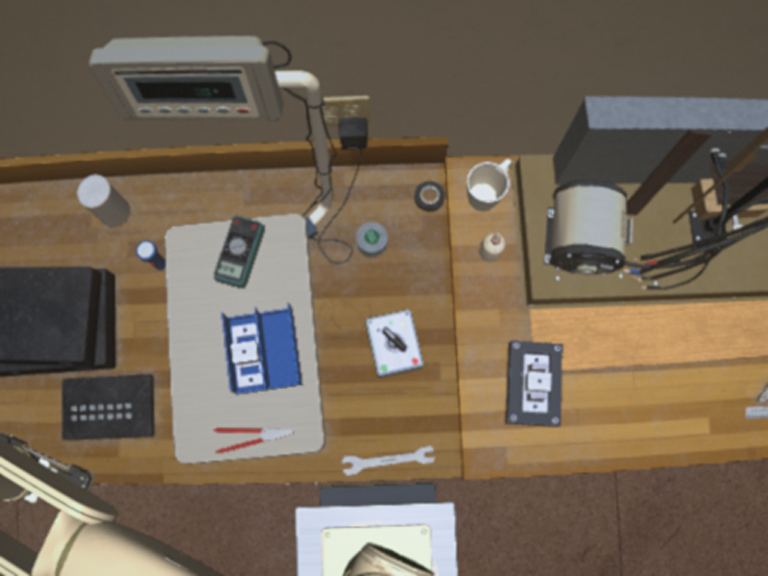

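View pics/side0.png

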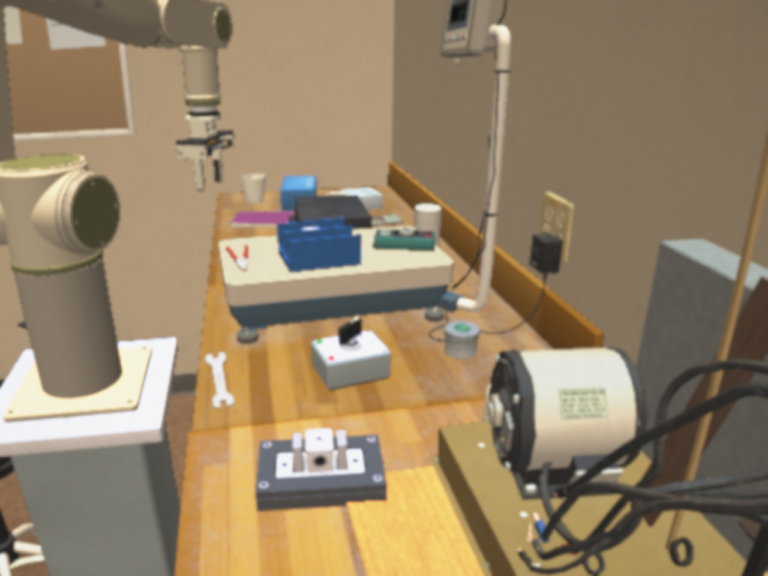

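The top view shows the die at about (535,383), the key box at (394,341), the tray at (262,348) with its free right-hand lane at (280,347), and the tin at (372,238). The side view shows the die at (320,470), the key at (350,330) and the tray at (318,243). All pixels are in the 1.5x pictures.

```bash
python3 - <<'E'
from h import *
t=cv2.imread("pics/top0.png");s=cv2.imread("pics/side0.png")
t=cam("top")["image"][...,::-1];s=cam("side")["image"][...,::-1]
def crop(im,u,v,w,h,S=5):
    return cv2.resize(im[v:v+h,u:u+w],None,fx=S,fy=S,interpolation=cv2.INTER_CUBIC)
# each 52x60 @5 =260x300
A=[crop(t,331,224,52,60),crop(t,239,202,52,60),crop(t,146,200,60,60,5)[:, :275]]
B=[crop(s,167,280,100,60,3),crop(s,204,207,60,60,4),crop(s,180,140,66,48,4)]
r1=np.hstack([a[:,:260] for a in A])
cv=np.zeros((600,800,3),np.uint8);cv[:300,:780]=r1
cv[300:480,:300]=B[0];cv[300:540,300:540]=B[1];cv[300:492,540:800]=B[2][:, :260]
cv2.imwrite("pics/c1.png",cv)
E
```

```text
(no output)
```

View pics/c1.png

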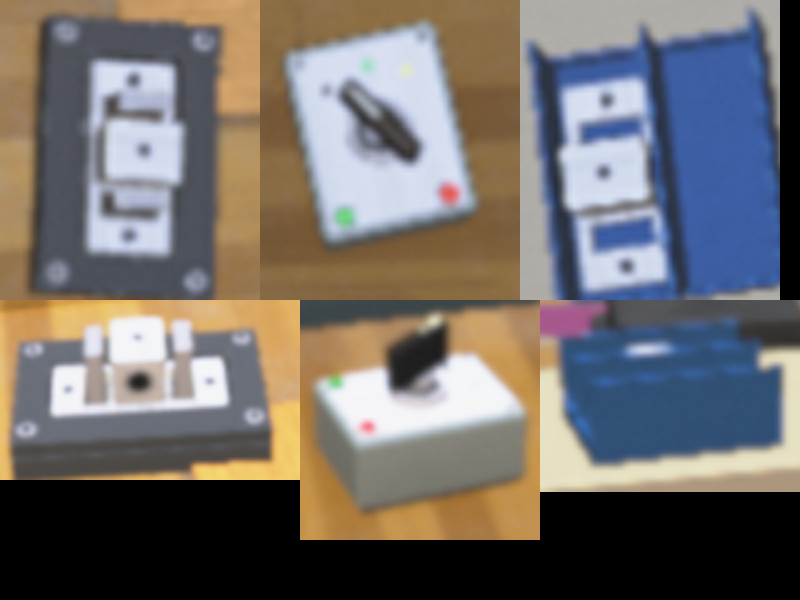

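```bash
python3 - <<'E'
from h import *
np.set_printoptions(precision=4,suppress=True)
t=cam("top");s=cam("side")
f=lambda x,y,ox,oy,u,v,S:((x-ox+.5)/S-.5+u,(y-oy+.5)/S-.5+v)
tp=lambda x,y,k:f(x,y,*[(0,0,331,224,5),(260,0,239,202,5),(520,0,146,200,5)][k])
sd=lambda x,y,k:f(x,y,*[(0,300,167,280,3),(300,300,204,207,4),(540,300,180,140,4)][k])
D=[onz(t,*tp(*p,0),.034) for p in[(66,32),(205,40),(57,272),(195,281)]]
E=[onz(s,*sd(*p,0),.034) for p in[(34,350),(241,338),(26,429),(255,415)]]
print("die top",np.array(D),np.mean(D,0));print("side",np.array(E),np.mean(E,0))
print("block top",onz(t,*tp(145,150,0),.072),onz(s,*sd(138,337,0),.072))
print("dtri",[tri(t,tp(*a,0),s,sd(*b,0)) for a,b in[((66,32),(241,338)),((205,40),(255,415)),((57,272),(34,350)),((195,281),(26,429)),((145,150),(138,337))]])
B=np.array([onz(t,*tp(*p,1),.055) for p in[(290,57),(430,27),(474,212),(330,243)]])
print("box",B,B.mean(0),np.linalg.norm(B-np.roll(B,1,0),axis=1))
print("dots k,g,y",[onz(t,*tp(*p,1),.055) for p in[(327,90),(368,65),(406,70)]])
print("key ends top",[onz(t,*tp(*p,1),.102) for p in[(347,86),(405,134),(413,156)]])
print("red/green",[tri(t,tp(*a,1),s,sd(*b,1)) for a,b in[((345,217),(336,383)),((449,194),(368,427))]])
for a,b in[((533,43),(737,322)),((643,28),(757,345)),((755,12),(780,368))]: print("tray",tri(t,tp(*a,2),s,sd(*b,2)))
# tray masks
im=t["image"].astype(int);m=((im[...,2]-im[...,0]>50)&(im[...,2]>90)).astype(np.uint8)
m[:200]=0;m[270:]=0;m[:,:140]=0;m[:,210:]=0
k=max(cv2.findContours(m,0,2)[0],key=cv2.contourArea);print("tray rect",cv2.minAreaRect(k),cv2.approxPolyDP(k,3,True)[:,0].tolist())
E
```

```text
die top [[ 0.4611 -0.2989  0.034 ]
 [ 0.4525 -0.3856  0.034 ]
 [ 0.3146 -0.2835  0.034 ]
 [ 0.305  -0.3679  0.034 ]] [ 0.3833 -0.334   0.034 ]
side [[ 0.3157 -0.2843  0.034 ]
 [ 0.4621 -0.2988  0.034 ]
 [ 0.3061 -0.3684  0.034 ]
 [ 0.4541 -0.3837  0.034 ]] [ 0.3845 -0.3338  0.034 ]
block top [ 0.3823 -0.3345  0.072 ] [ 0.3845 -0.3351  0.072 ]
dtri [(array([ 0.4616, -0.299 ,  0.0341]), np.float64(0.0009632464251733663)), (array([ 0.453 , -0.3854,  0.0354]), np.float64(0.0014089067970471554)), (array([ 0.3152, -0.2836,  0.0334]), np.float64(0.0010791549761282764)), (array([ 0.3056, -0.368 ,  0.0336]), np.float64(0.001038989803314757)), (array([ 0.3834, -0.3347,  0.0716]), np.float64(0.0021511910773982968))]
box [[ 0.5213  0.0039  0.055 ]
 [ 0.5369 -0.0819  0.055 ]
 [ 0.4227 -0.1035  0.055 ]
 [ 0.4071 -0.0165  0.055 ]] [ 0.472  -0.0495  0.055 ] [0.116  0.0872 0.1162 0.0883]
dots k,g,y [array([ 0.5002, -0.0179,  0.055 ]), array([ 0.5147, -0.0433,  0.055 ]), array([ 0.5108, -0.0662,  0.055 ])]
key ends top [array([ 0.4936, -0.0297,  0.102 ]), array([ 0.4639, -0.0625,  0.102 ]), array([ 0.4508, -0.0667,  0.102 ])]
red/green [(array([ 0.4226, -0.0261,  0.0575]), np.float64(0.0008550643646618842)), (array([ 0.4348, -0.089 ,  0.0562]), np.float64(0.0017360653716740066))]
tray (array([0.516 , 0.2684, 0.1998]), np.float64(0.0014433788235964533))
tray (array([0.5224, 0.207 , 0.1981]), np.float64(0.0005010944184588154))
tray (array([0.5292, 0.1445, 0.1982]), np.float64(0.00020058732610943946))
tray rect ((185.94349670410156, 230.77061462402344), (53.486351013183594, 20.872722625732422), 82.50414276123047) [[192, 203], [174, 209], [179, 258], [199, 255]]
```

The fits agree with the given sizes: the die triangulates at z 0.034, the box sides are close to their given lengths, and the tray wall tops are at z 0.199. That puts the die at (0.384,-0.334) with yaw -0.111, and the key axis at about (0.475,-0.049).

```bash
cat >> h.py <<'E'
from scipy.spatial.transform import Rotation as Ro
def inc(p,psi,n=1,p0=None,R0=None):
    """increments from measured pose to TCP p with tool y at world angle psi; returns pose after too"""
    if p0 is None:
        s=read_state();p0=s["tool_pos"];R0=Ro.from_rotvec(s["orientation"])
    x,y=[np.cos(psi+np.pi/2),np.sin(psi+np.pi/2),0],[np.cos(psi),np.sin(psi),0]
    R1=Ro.from_matrix(np.c_[x,y,[0,0,-1]])
    print(np.round(np.r_[R0.inv().apply(np.array(p)-p0)/.2,(R0.inv()*R1).as_rotvec()/np.pi],4).tolist())
    return np.array(p),R1
def plan(*w):
    s=read_state();p,R=s["tool_pos"],Ro.from_rotvec(s["orientation"])
    print("t %.2f"%s["t"],p.round(4),"psi %.4f"%np.arctan2(*R.as_matrix()[1::-1,1]),"F",s["force"].round(1),"open %.4f grip %.1f"%(s["opening"],s["gripper_force"]))
    for q,psi in w: p,R=inc(q,psi,p0=p,R0=R)
E
python3 - <<'E'
from h import *
np.set_printoptions(precision=4,suppress=True)
t=cam("top");
print("tin",onz(t,372/1.5,236/1.5,.052),"bottle cap",onz(t,495/1.5,240/1.5,.131))
plan(((.37,.39,.44),1.3),((.48,.18,.44),1.46),((.47,-.05,.44),1.46),((.40,-.25,.40),1.46),((.3838,-.334,.30),1.46))
E
```

```text
tin [ 0.6987 -0.012   0.052 ] bottle cap [ 0.6574 -0.2553  0.131 ]
t 0.35 [0.2235 0.5568 0.4045] psi 1.1890 F [-0.6 -0.6  0.1] open 0.0933 grip 0.0
[-0.9904, -0.5009, -0.1774, -0.0001, -0.0, -0.0353]
[-0.8108, -0.8646, 0.0, 0.0, 0.0, -0.0509]
[-0.0775, -1.1485, 0.0, 0.0, 0.0, 0.0]
[0.2373, -1.0326, 0.2, 0.0, 0.0, 0.0]
[0.0341, -0.4264, 0.5, 0.0, 0.0, 0.0]
```

Call:
arm_command(increments=[[-0.99,-0.5,-0.18,0,0,-0.035],[-0.99,-0.5,-0.18,0,0,-0.035],[-0.99,-0.5,-0.18,0,0,-0.035],[-0.99,-0.5,-0.18,0,0,-0.035],[-0.99,-0.5,-0.18,0,0,-0.035]], fingers=-1)

```text
t: 0.98
tool_pos: [0.3717, 0.3885, 0.4416]
orientation: [0.431, 3.11, 0.001]
force: [0.1, 0.1, 0.0]
opening: 0.0928
gripper_force: 0.0
```

Call:
arm_command(increments=[[-0.81,-0.9,0,0,0,-0.05],[-0.81,-0.9,0,0,0,-0.05],[-0.81,-0.9,0,0,0,-0.05],[-0.81,-0.9,0,0,0,-0.05],[-0.81,-0.9,0,0,0,-0.05]])

```text
t: 1.6
tool_pos: [0.4787, 0.1713, 0.4404]
orientation: [-0.187, -3.136, 0.001]
force: [-0.2, 0.4, 0.8]
opening: 0.0928
gripper_force: 0.0
```

Call:
arm_command(increments=[[-0.05,-1,0,0,0,0],[-0.05,-1,0,0,0,0],[-0.05,-1,0,0,0,0],[-0.05,-1,0,0,0,0],[-0.05,-1,0,0,0,0]])

```text
t: 2.22
tool_pos: [0.4649, -0.0257, 0.4407]
orientation: [-0.181, -3.136, -0.001]
force: [0.1, 0.5, 1.1]
opening: 0.0929
gripper_force: 0.0
```

Call:
arm_command(increments=[[0.25,-1,0.1,0,0,0],[0.25,-1,0.1,0,0,0],[0.25,-1,0.1,0,0,0],[0.25,-1,0.1,0,0,0],[0.25,-1,0.1,0,0,0]])

```text
t: 2.85
tool_pos: [0.3928, -0.2187, 0.4204]
orientation: [-0.18, -3.136, -0.002]
force: [-0.2, 0.0, 0.1]
opening: 0.0926
gripper_force: 0.0
```

```bash
python3 - <<'E'
from h import *
plan(((.3838,-.334,.31),1.46))
E
```

```text
t 2.85 [ 0.3928 -0.2187  0.4204] psi 1.4559 F [-0.2  0.   0.1] open 0.0926 grip 0.0
[-0.0217, -0.5784, 0.5515, 0.0003, -0.0001, -0.0013]
```

Call:
arm_command(increments=[[-0.02,-0.578,0.55,0,0,-0.001],[-0.02,-0.578,0.55,0,0,-0.001],[-0.02,-0.578,0.55,0,0,-0.001],[-0.02,-0.578,0.55,0,0,-0.001],[-0.02,-0.578,0.55,0,0,-0.001]])

```text
t: 3.48
tool_pos: [0.3844, -0.3332, 0.3117]
orientation: [0.172, 3.136, 0.0]
force: [-0.4, 0.7, -0.5]
opening: 0.0929
gripper_force: 0.0
```

```bash
python3 - <<'E'
from h import *
plan(((.3838,-.334,.226),1.46))
s=cam("side");save(s,"pics/s1.png",(130,180,330,330),4)
E
```

```text
t 3.48 [ 0.3844 -0.3332  0.3117] psi 1.4612 F [-0.4  0.7 -0.5] open 0.0929 grip 0.0
[0.0029, -0.0046, 0.4283, 0.0001, 0.0003, 0.0004]
```

View pics/s1.png

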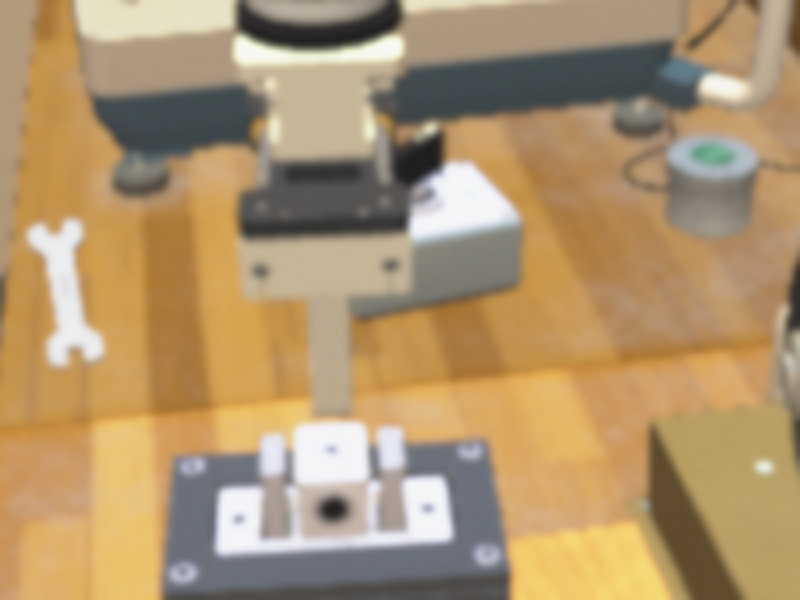

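The finger at (330,380) lines up with the block top at (332,450) and sits clear of both blades. I'll descend and grip.

Call:
arm_command(increments=[[0.003,-0.004,0.15,0,0,0],[0.003,-0.004,0.29,0,0,0],[0.003,-0.004,0.38,0,0,0],[0.003,-0.004,0.427,0,0,0],[0.003,-0.004,0.427,0,0,0]])

```text
t: 4.15
tool_pos: [0.3825, -0.3352, 0.2255]
orientation: [-0.175, -3.137, -0.0]
force: [-0.2, 0.0, -0.3]
opening: 0.093
gripper_force: 0.0
```

Call:
arm_command(increments=[[0,0,0,0,0,0],[0,0,0,0,0,0],[0,0,0,0,0,0],[0,0,0,0,0,0],[0,0,0,0,0,0]], fingers=1, force=30)

```text
t: 4.78
tool_pos: [0.3822, -0.3355, 0.2254]
orientation: [0.175, 3.137, -0.0]
force: [-0.5, -0.2, -0.6]
opening: 0.0477
gripper_force: 0.0
```

```bash
python3 - <<'E'
from h import *
plan()
E
```

```text
t 4.78 [ 0.3822 -0.3355  0.2254] psi 1.4591 F [-0.5 -0.2 -0.6] open 0.0477 grip 0.0
```

Call:
arm_command(increments=[[0,0,0,0,0,0],[0,0,0,0,0,0],[0,0,0,0,0,0],[0,0,-0.01,0,0,0],[0,0,-0.02,0,0,0]])

```text
t: 5.4
tool_pos: [0.3821, -0.3352, 0.229]
orientation: [-0.175, -3.136, -0.001]
force: [0.3, 0.5, -2.9]
opening: 0.0458
gripper_force: 30.0
```

Call:
arm_command(increments=[[0,0,-0.05,0,0,0],[0,0,-0.13,0,0,0],[0,0,-0.22,0,0,0],[0,0,-0.33,0,0,0],[0,0,-0.43,0,0,0]])

```text
t: 6.02
tool_pos: [0.3824, -0.3356, 0.3177]
orientation: [0.175, 3.135, -0.002]
force: [0.0, 0.1, -3.5]
opening: 0.0459
gripper_force: 30.0
```

```bash
python3 - <<'E'
from h import *
plan(((.3838,-.334,.38),1.46),((.52,-.24,.38),1.46),((.635,-.135,.36),1.46),((.635,-.135,.212),1.46))
s=cam("side");save(s,"pics/s2.png",(130,180,330,330),4)
E
```

```text
t 6.03 [ 0.3824 -0.3356  0.3177] psi 1.4592 F [ 0.   0.1 -3.5] open 0.0459 grip 30.0
[-0.0065, 0.0085, -0.3114, -0.0004, 0.0005, -0.0003]
[-0.6249, 0.5424, 0.0, 0.0, 0.0, 0.0]
[-0.5134, 0.5854, 0.1, 0.0, 0.0, 0.0]
[0.0, 0.0, 0.74, 0.0, 0.0, 0.0]
```

View pics/s2.png

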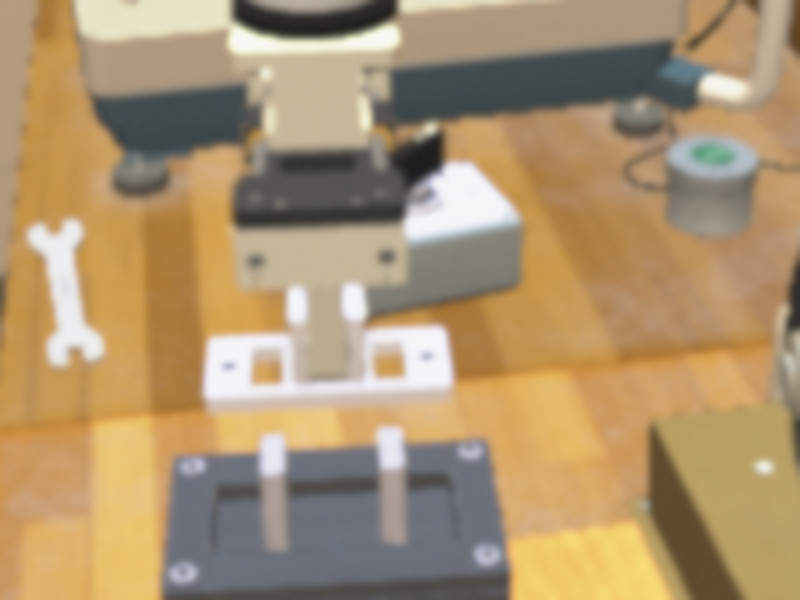

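The bracket is lifted 90 mm and hangs level, with its foot at (328,365) well above the die. Next is the bench spot, which I shifted slightly to y=-0.118 to keep clear of the bottle.

Call:
arm_command(increments=[[-0.1,0.1,-0.31,0,0,0],[-0.4,0.35,-0.31,0,0,0],[-0.63,0.56,-0.31,0,0,0],[-0.63,0.56,-0.31,0,0,0],[-0.63,0.56,-0.31,0,0,0]])

```text
t: 6.7
tool_pos: [0.5205, -0.2374, 0.3774]
orientation: [-0.172, -3.137, 0.0]
force: [-0.2, -0.5, -2.4]
opening: 0.0458
gripper_force: 30.0
```

```bash
python3 - <<'E'
from h import *
plan(((.635,-.118,.36),1.46),((.635,-.118,.225),1.46))
E
```

```text
t 6.70 [ 0.5205 -0.2374  0.3774] psi 1.4615 F [-0.2 -0.5 -2.4] open 0.0458 grip 30.0
[-0.5039, 0.656, 0.0869, -0.0, -0.0001, 0.0005]
[0.0, 0.0, 0.675, 0.0, 0.0, 0.0]
```

Call:
arm_command(increments=[[-0.2,0.25,0.03,0,0,0],[-0.4,0.5,0.06,0,0,0],[-0.5,0.655,0.087,0,0,0],[-0.5,0.655,0.087,0,0,0],[-0.5,0.655,0.087,0,0,0]])

```text
t: 7.32
tool_pos: [0.6331, -0.1205, 0.3598]
orientation: [-0.177, -3.136, 0.001]
force: [-1.4, -0.1, -3.4]
opening: 0.0457
gripper_force: 30.0
```

Call:
arm_command(increments=[[0,0,0.22,0,0,0],[0,0,0.42,0,0,0],[0,0,0.58,0,0,0],[0,0,0.675,0,0,0],[0,0,0.675,0,0,0]])

```text
t: 7.95
tool_pos: [0.6328, -0.1201, 0.2237]
orientation: [-0.177, -3.134, -0.001]
force: [0.2, 0.0, -2.5]
opening: 0.0462
gripper_force: 30.0
```

```bash
python3 - <<'E'
from h import *
plan(((.635,-.118,.2035),1.46))
E
```

```text
t 7.95 [ 0.6328 -0.1201  0.2237] psi 1.4578 F [ 0.2  0.  -2.5] open 0.0462 grip 30.0
[-0.0098, 0.0116, 0.1012, 0.0001, -0.0009, -0.0007]
```

Call:
arm_command(increments=[[0,0,0.03,0,0,0],[0,0,0.06,0,0,0],[0,0,0.08,0,0,0],[0,0,0.09,0,0,0],[0,0,0.098,0,0,0]])

```text
t: 8.57
tool_pos: [0.634, -0.1191, 0.2053]
orientation: [0.175, 3.137, -0.0]
force: [0.6, -0.4, -2.9]
opening: 0.0459
gripper_force: 30.0
```

Call:
arm_command(increments=[[0,0,0.005,0,0,0],[0,0,0.005,0,0,0],[0,0,0.005,0,0,0],[0,0,0.005,0,0,0],[0,0,0.005,0,0,0]])

```text
t: 9.2
tool_pos: [0.6339, -0.1192, 0.2044]
orientation: [0.175, 3.137, -0.0]
force: [-0.0, -0.3, -3.4]
opening: 0.046
gripper_force: 30.0
```

Call:
arm_command(increments=[[0,0,0.003,0,0,0],[0,0,0.006,0,0,0],[0,0,0.009,0,0,0],[0,0,0.01,0,0,0],[0,0,0.01,0,0,0]])

```text
t: 9.82
tool_pos: [0.6341, -0.1192, 0.2034]
orientation: [0.175, 3.136, -0.0]
force: [-5.0, 0.5, 5.7]
opening: 0.0457
gripper_force: 30.0
```

Call:
arm_command(increments=[[0,0,0,0,0,0],[0,0,0,0,0,0],[0,0,0,0,0,0],[0,0,0,0,0,0],[0,0,0,0,0,0]], fingers=-1)

```text
t: 10.45
tool_pos: [0.6339, -0.1191, 0.2023]
orientation: [0.175, 3.137, 0.0]
force: [-0.3, -1.1, -0.3]
opening: 0.0905
gripper_force: 0.0
```

Call:
arm_command(increments=[[0,0,-0.05,0,0,0],[0,0,-0.25,0,0,0],[0,0,-0.45,0,0,0],[0,0,-0.5,0,0,0],[0,0,-0.5,0,0,0.06]])

```text
t: 11.08
tool_pos: [0.6343, -0.1192, 0.3039]
orientation: [0.473, 3.103, -0.0]
force: [0.1, -0.2, -0.5]
opening: 0.0927
gripper_force: 0.0
```

Call:
arm_command(increments=[[0,0,0,0,0,0.44],[0,0,0,0,0,0.44],[0,0,0,0,0,0.44],[0,0,0,0,0,0.44],[0,0,0,0,0,0.44]])

```text
t: 11.7
tool_pos: [0.6336, -0.119, 0.3013]
orientation: [-1.828, -2.553, 0.001]
force: [0.7, 0.0, 0.1]
opening: 0.093
gripper_force: 0.0
```

```bash
python3 - <<'E'
from h import *
plan(((.634,-.119,.29),-.11),((.634,-.119,.204),-.11))
c=cam("side");t=cam("top")
a=cv2.resize(c["image"][190:270,220:320,::-1],None,fx=4,fy=4);b=cv2.resize(t["image"][150:230,240:340,::-1],None,fx=4,fy=4)
cv2.imwrite("pics/b1.png",np.hstack([a,b]))
E
```

```text
t 11.70 [ 0.6336 -0.119   0.3013] psi 0.3280 F [0.7 0.  0.1] open 0.0930 grip 0.0
[-0.0005, 0.0022, 0.0564, -0.0005, -0.0002, 0.1394]
[0.0, 0.0, 0.43, 0.0, 0.0, 0.0]
```

View pics/b1.png

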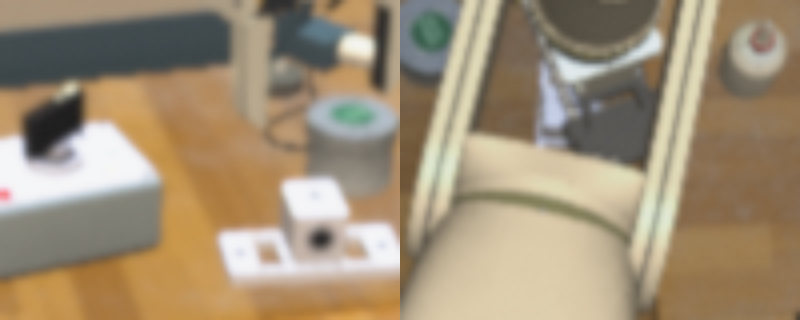

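The bracket sits flat and upright on the bench with its block at (316,215). I'll take it again, turned a quarter.

Call:
arm_command(increments=[[0,0,0.05,0,0,0.06],[0,0,0.05,0,0,0.11],[0,0,0.05,0,0,0.139],[0,0,0.05,0,0,0.139],[0,0,0.05,0,0,0.139]])

```text
t: 12.42
tool_pos: [0.6338, -0.1191, 0.292]
orientation: [-2.328, -2.109, 0.0]
force: [0.4, -0.8, -0.5]
opening: 0.0927
gripper_force: 0.0
```

```bash
python3 - <<'E'
from h import *
c=cam("side");print(onz(c,(316.5)/4-.5+220,195.5/4-.5+190,.05))
plan(((.634,-.119,.204),-.11))
E
```

```text
[ 0.6369023  -0.11749637  0.05      ]
t 12.47 [ 0.6339 -0.1191  0.2922] psi -0.0992 F [-0.   0.5 -0.1] open 0.0930 grip 0.0
[0.0007, 0.0008, 0.4408, -0.0001, -0.0, 0.0034]
```

Call:
arm_command(increments=[[0,0.008,0.15,0,0,0.004],[0,0.008,0.3,0,0,0.004],[0,0.008,0.4,0,0,0.004],[0,0.008,0.441,0,0,0.004],[0,0.008,0.441,0,0,0.004]])

```text
t: 13.1
tool_pos: [0.6355, -0.1193, 0.204]
orientation: [-2.345, -2.09, 0.0]
force: [-0.0, -0.1, 0.8]
opening: 0.0933
gripper_force: 0.0
```

Call:
arm_command(increments=[[0,0,0,0,0,0],[0,0,0,0,0,0],[0,0,0,0,0,0],[0,0,0,0,0,0],[0,0,0,0,0,0]], fingers=1, force=30)

```text
t: 13.72
tool_pos: [0.6355, -0.1193, 0.2042]
orientation: [-2.345, -2.09, 0.0]
force: [-0.8, -0.1, -0.1]
opening: 0.0474
gripper_force: 0.0
```

Call:
arm_command(increments=[[0,0,0,0,0,0],[0,0,0,0,0,0],[0,0,0,0,0,0],[0,0,0,0,0,0],[0,0,-0.01,0,0,0]])

```text
t: 14.35
tool_pos: [0.6352, -0.1192, 0.2056]
orientation: [-2.345, -2.09, 0.001]
force: [-0.3, -0.1, -2.9]
opening: 0.0357
gripper_force: 30.0
```

```bash
python3 - <<'E'
from h import *
plan(((.634,-.119,.40),-.11),((.58,.03,.45),.106),((.455,.168,.45),.106))
E
```

```text
t 14.35 [ 0.6352 -0.1192  0.2056] psi -0.1150 F [-0.3 -0.1 -2.9] open 0.0357 grip 30.0
[0.0005, -0.0071, -0.9722, -0.0003, -0.0, -0.0016]
[0.7109, -0.3502, -0.25, 0.0, 0.0, -0.0688]
[0.7523, -0.5485, 0.0, 0.0, 0.0, 0.0]
```

Call:
arm_command(increments=[[0,0,-0.1,0,0,0],[0,0,-0.35,0,0,0],[0,0,-0.65,0,0,0],[0,0,-0.95,0,0,0],[0.1,-0.05,-0.97,0,0,0]])

```text
t: 14.98
tool_pos: [0.6291, -0.0993, 0.4092]
orientation: [2.339, 2.08, 0.012]
force: [0.6, -0.3, -2.6]
opening: 0.0362
gripper_force: 30.0
```

Call:
arm_command(increments=[[0.15,-0.1,-0.25,0,0,-0.02],[0.4,-0.25,-0.25,0,0,-0.04],[0.6,-0.3,-0.25,0,0,-0.06],[0.6,-0.3,-0.25,0,0,-0.069],[0.6,-0.3,-0.25,0,0,-0.069]])

```text
t: 15.6
tool_pos: [0.5817, 0.0281, 0.4495]
orientation: [-2.105, -2.332, 0.002]
force: [0.5, 0.4, -2.9]
opening: 0.0356
gripper_force: 30.0
```

```bash
python3 - <<'E'
from h import *
plan(((.455,.168,.45),.106))
E
```

```text
t 15.60 [0.5817 0.0281 0.4495] psi 0.1023 F [ 0.5  0.4 -2.9] open 0.0356 grip 30.0
[0.7607, -0.5586, -0.0019, -0.0004, 0.0001, -0.0012]
```

Call:
arm_command(increments=[[0.25,-0.18,0,0,0,0],[0.5,-0.37,0,0,0,-0.001],[0.7,-0.5,0,0,0,-0.001],[0.76,-0.558,0,0,0,-0.001],[0.76,-0.558,0,0,0,-0.001]])

```text
t: 16.23
tool_pos: [0.4555, 0.1675, 0.4501]
orientation: [2.102, 2.335, -0.0]
force: [0.3, 0.0, -2.7]
opening: 0.0359
gripper_force: 30.0
```

```bash
python3 - <<'E'
from h import *
plan(((.455,.168,.40),.106))
c=cam("side");t=cam("top")
a=cv2.resize(c["image"][95:195,170:270,::-1],None,fx=4,fy=4,interpolation=2);b=cv2.resize(t["image"][190:290,130:230,::-1],None,fx=4,fy=4,interpolation=2)
cv2.imwrite("pics/b2.png",np.hstack([a,b]))
E
```

```text
t 16.23 [0.4555 0.1675 0.4501] psi 0.1049 F [ 0.3  0.  -2.7] open 0.0359 grip 30.0
[0.003, -0.002, 0.2504, 0.0, 0.0001, -0.0003]
```

View pics/b2.png

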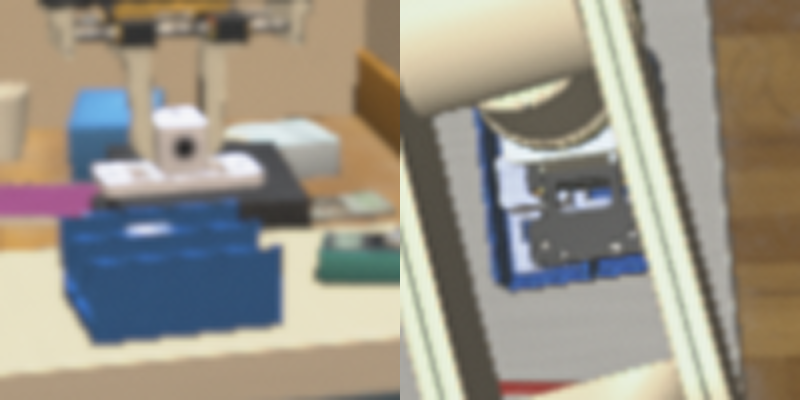

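The bracket is above the free lane and level, with its foot at (180,175) in the left half. I'll cross-check the lane centre from the earlier pixels before inserting.

```bash
python3 - <<'E'
from h import *
np.set_printoptions(precision=4,suppress=True)
t=cam("top");s=cam("side")
S=lambda x,y:((x-540+.5)/4-.5+180,(y-300+.5)/4-.5+140); T=lambda x,y:((x-520+.5)/5-.5+146,(y+.5)/5-.5+200)
W=lambda x,y:((x+.5)/4-.5+170,(y+.5)/4-.5+95)
print("near wall F,R",onz(s,*S(592,388),.1985),onz(s,*S(780,368),.1985))
print("same, new pic",onz(s,*W(80,262),.1985),onz(s,*W(280,245),.1985))
print("finished hole",onz(t,*T(604,172),.1867)," holes foot",onz(t,*T(606,100),.1467),onz(t,*T(627,267),.1467))
# blue contour extents in original top: mid-wall rear and edges
print("front-left new",onz(t,(110.5)/4-.5+130,288.5/4-.5+190,.1985))
E
```

```text
near wall F,R [0.3876 0.121  0.1985] [0.5291 0.1435 0.1985]
same, new pic [0.3802 0.1367 0.1985] [0.5304 0.1509 0.1985]
finished hole [0.444  0.2306 0.1867]  holes foot [0.4919 0.237  0.1467] [0.3958 0.2248 0.1467]
front-left new [0.3668 0.2429 0.1985]
```

```bash
python3 - <<'E'
from h import *
plan(((.4525,.1683,.412),.108),((.4525,.1683,.352),.108))
E
```

```text
t 16.43 [0.4565 0.1666 0.45  ] psi 0.1029 F [ 0.2  0.3 -2.6] open 0.0360 grip 30.0
[0.0107, -0.0188, 0.1898, -0.0001, 0.0002, -0.0016]
[0.0, 0.0, 0.3, 0.0, 0.0, 0.0]
```

Call:
arm_command(increments=[[0.01,-0.018,0.05,0,0,-0.0015],[0.01,-0.018,0.1,0,0,-0.0015],[0.01,-0.018,0.15,0,0,-0.0015],[0.01,-0.018,0.19,0,0,-0.0015],[0.01,-0.018,0.19,0,0,-0.0015]])

```text
t: 17.05
tool_pos: [0.4516, 0.1693, 0.4111]
orientation: [-2.096, -2.339, 0.002]
force: [-0.7, 0.6, -4.2]
opening: 0.036
gripper_force: 30.0
```

Call:
arm_command(increments=[[0,0,0.03,0,0,0],[0,0,0.06,0,0,0],[0,0,0.09,0,0,0],[0,0,0.12,0,0,0],[0,0,0.14,0,0,0]])

```text
t: 17.68
tool_pos: [0.4517, 0.1693, 0.3836]
orientation: [-2.096, -2.34, 0.001]
force: [0.1, -0.2, -2.6]
opening: 0.0359
gripper_force: 30.0
```

```bash
python3 - <<'E'
from h import *
plan(((.4525,.1683,.345),.108))
c=cam("side");a=cv2.resize(c["image"][110:185,175:275,::-1],None,fx=6,fy=6,interpolation=2)
cv2.imwrite("pics/b3.png",a)
E
```

```text
t 17.68 [0.4517 0.1693 0.3836] psi 0.1095 F [ 0.1 -0.2 -2.6] open 0.0359 grip 30.0
[-0.0053, 0.0034, 0.1929, -0.0001, 0.0, 0.0005]
```

View pics/b3.png

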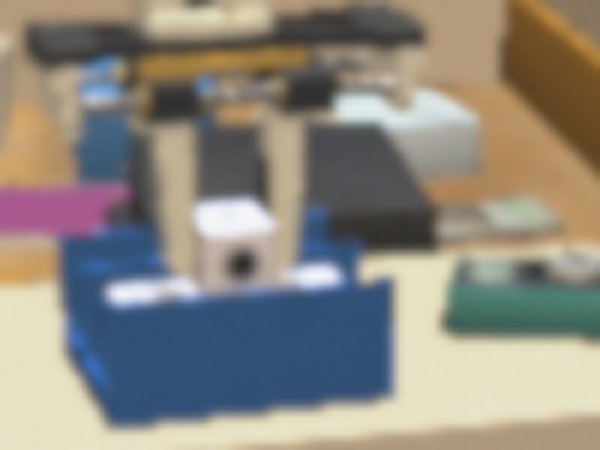

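The foot is in the lane between the walls, with its white ends at (150,290) and (315,275), and there is no contact force. I'll keep going down.

Call:
arm_command(increments=[[-0.003,0.002,0.05,0,0,0],[-0.003,0.002,0.09,0,0,0],[-0.003,0.002,0.13,0,0,0],[-0.003,0.002,0.165,0,0,0],[-0.003,0.002,0.18,0,0,0]])

```text
t: 18.35
tool_pos: [0.4521, 0.1687, 0.3474]
orientation: [-2.096, -2.339, 0.001]
force: [0.3, 0.2, -3.7]
opening: 0.0359
gripper_force: 30.0
```

Call:
arm_command(increments=[[0,0,0.004,0,0,0],[0,0,0.008,0,0,0],[0,0,0.012,0,0,0],[0,0,0.014,0,0,0],[0,0,0.014,0,0,0]])

```text
t: 18.98
tool_pos: [0.4523, 0.1687, 0.3454]
orientation: [2.096, 2.34, 0.0]
force: [0.0, -0.8, -3.0]
opening: 0.0355
gripper_force: 30.0
```

Call:
arm_command(increments=[[0,0,0.003,0,0,0],[0,0,0.006,0,0,0],[0,0,0.009,0,0,0],[0,0,0.012,0,0,0],[0,0,0.012,0,0,0]])

```text
t: 19.6
tool_pos: [0.4522, 0.1687, 0.3429]
orientation: [-2.096, -2.34, 0.0]
force: [0.6, 0.8, -2.3]
opening: 0.036
gripper_force: 30.0
```

Call:
arm_command(increments=[[0,0,0.002,0,0,0],[0,0,0.004,0,0,0],[0,0,0.006,0,0,0],[0,0,0.007,0,0,0],[0,0,0.007,0,0,0]])

```text
t: 20.23
tool_pos: [0.4523, 0.1687, 0.342]
orientation: [2.096, 2.34, 0.0]
force: [-3.4, -0.3, 4.5]
opening: 0.0359
gripper_force: 30.0
```

Floor contact came at the expected height, so I'll release.

Call:
arm_command(increments=[[0,0,0,0,0,0],[0,0,0,0,0,0],[0,0,0,0,0,0],[0,0,0,0,0,0],[0,0,0,0,0,0]], fingers=-1)

```text
t: 20.85
tool_pos: [0.4523, 0.1687, 0.3415]
orientation: [2.096, 2.34, -0.0]
force: [-0.4, -0.4, 0.7]
opening: 0.081
gripper_force: 0.0
```

Call:
arm_command(increments=[[0,0,-0.03,0,0,0],[0,0,-0.15,0,0,0],[0,0,-0.35,0,0,0],[0,0,-0.5,0,0,0],[0,0,-0.54,0,0,0]])

```text
t: 21.48
tool_pos: [0.4526, 0.1689, 0.4523]
orientation: [2.095, 2.338, 0.006]
force: [-0.2, -0.6, 0.5]
opening: 0.0928
gripper_force: 0.0
```

```bash
python3 - <<'E'
from h import *
plan(((.60,.02,.44),-.3),)
E
```

```text
t 21.48 [0.4526 0.1689 0.4523] psi 0.1096 F [-0.2 -0.6  0.5] open 0.0928 grip 0.0
[-0.8204, 0.6507, 0.0637, 0.0013, -0.0005, 0.1304]
```

```bash
python3 - <<'E'
from h import *
plan(((.50,-.02,.44),-.4),((.45,-.21,.43),-.74))
E
```

```text
t 21.48 [0.4526 0.1689 0.4523] psi 0.1096 F [-0.2 -0.6  0.5] open 0.0928 grip 0.0
[-0.9645, 0.1318, 0.0614, 0.0013, -0.0005, 0.1622]
[-0.9724, 0.1397, 0.05, 0.0, 0.0, 0.1082]
```

Call:
arm_command(increments=[[-0.2,0.02,0,0,0,0.03],[-0.5,0.07,0.03,0,0,0.08],[-0.8,0.1,0.06,0,0,0.13],[-0.96,0.13,0.06,0,0,0.162],[-0.96,0.13,0.06,0,0,0.162]])

```text
t: 22.1
tool_pos: [0.4991, -0.0213, 0.436]
orientation: [-2.62, -1.731, 0.003]
force: [-0.4, 0.3, -1.1]
opening: 0.0925
gripper_force: 0.0
```

Call:
arm_command(increments=[[-0.3,0.04,0.05,0,0,0.05],[-0.6,0.08,0.05,0,0,0.1],[-0.97,0.14,0.05,0,0,0.108],[-0.97,0.14,0.05,0,0,0.108],[-0.97,0.14,0.05,0,0,0.108]])

```text
t: 22.72
tool_pos: [0.4495, -0.2084, 0.427]
orientation: [-2.872, -1.27, 0.0]
force: [0.4, 1.1, -0.2]
opening: 0.0928
gripper_force: 0.0
```

```bash
python3 - <<'E'
from h import *
np.set_printoptions(precision=4,suppress=True)
plan()
c=cam("side");t=cam("top")
a=cv2.resize(t["image"][200:262,140:206,::-1],None,fx=6,fy=6,interpolation=2)
b=cv2.resize(t["image"][202:252,239:289,::-1],None,fx=8,fy=8,interpolation=2)[:372]
cv2.imwrite("pics/b4.png",np.hstack([a,b]))
im=c["image"].astype(int)
E
```

```text
t 22.73 [ 0.4495 -0.2084  0.427 ] psi -0.7384 F [ 0.4  1.1 -0.2] open 0.0928 grip 0.0
```

View pics/b4.png

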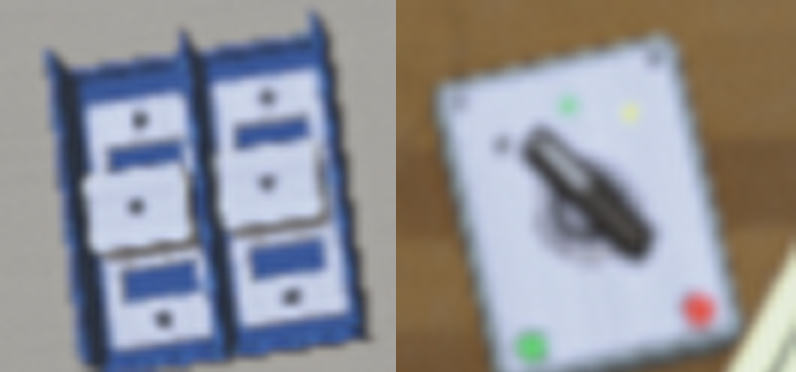

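Both brackets lie flat and lengthwise in their lanes. The key is at off, with its bar running from (535,140) to (648,245) in the right-hand crop. Now I'll refine the key axis and yaw.

```bash
python3 - <<'E'
from h import *
np.set_printoptions(precision=4,suppress=True)
t=cam("top");s=cam("side")
T=lambda x,y:((x-396+.5)/8-.5+239,(y+.5)/8-.5+202)
e=[onz(t,*T(*p),.102) for p in[(545,127),(655,235)]];d=e[0]-e[1];print("edge",e,np.arctan2(d[1],d[0]),np.linalg.norm(d))
print("centre top guess",onz(t,*T(592,188),.102))
K=np.array([onz(t,*T(*p),.055)[:2] for p in[(502,145),(569,106),(630,113)]]);print("dots",K)
# circle centre through dots
A=2*(K[1:]-K[0]);b=(K[1:]**2).sum(1)-(K[0]**2).sum();c=np.linalg.solve(A,b);print("circ",c,np.linalg.norm(K-c,axis=1),np.arctan2(*(K-c).T[::-1]))
print("ring",onz(t,*T(583,212),.06))
# dark masks
for n,c_,box in(("top",t,(256,214,285,240)),("side",s,(215,205,250,235))):
    im=c_["image"];u0,v0,u1,v1=box;m=np.zeros(im.shape[:2],np.uint8);m[v0:v1,u0:u1]=(im[v0:v1,u0:u1].max(2)<90)
    k=max(cv2.findContours(m,0,2)[0],key=cv2.contourArea);r=cv2.minAreaRect(k);print(n,r,cv2.boundingRect(k))
    if n=="top":print([onz(t,*p,.09) for p in cv2.boxPoints(r)],onz(t,*r[0],.09))
    else:print(onz(s,*r[0],.085))
E
```

```text
edge [array([ 0.4975, -0.0333,  0.102 ]), array([ 0.4561, -0.072 ,  0.102 ])] 0.7504338632047913 0.05668699732035693
centre top guess [ 0.4743 -0.0497  0.102 ]
dots [[ 0.4999 -0.0173]
 [ 0.5141 -0.0432]
 [ 0.5105 -0.0662]]
circ [ 0.4731 -0.0487] [0.0413 0.0413 0.0413] [ 0.8646  0.1341 -0.4374]
ring [ 0.4724 -0.0469  0.06  ]
top ((263.0000305175781, 226.50001525878906), (17.677669525146484, 4.949747085571289), 45.0) (256, 221, 14, 13)
[array([ 0.4863, -0.0265,  0.09  ]), array([ 0.4964, -0.0372,  0.09  ]), array([ 0.4578, -0.0726,  0.09  ]), array([ 0.4477, -0.0619,  0.09  ])] [ 0.472  -0.0496  0.09  ]
side ((232.0, 208.0), (6.0, 34.0), 90.0) (215, 205, 35, 7)
[0.4856 0.0289 0.085 ]
```

```bash
python3 - <<'E'
from h import *
plan(((.4735,-.049,.33),-.80),((.4735,-.049,.255),-.80))
E
```

```text
t 22.93 [ 0.45   -0.2072  0.4274] psi -0.7359 F [-0.4  0.2 -0. ] open 0.0931 grip 0.0
[0.6651, -0.4439, 0.4876, -0.0001, -0.0001, 0.0204]
[0.0, 0.0, 0.375, 0.0, 0.0, 0.0]
```

Call:
arm_command(increments=[[0.2,-0.13,0.1,0,0,0.01],[0.4,-0.27,0.2,0,0,0.02],[0.6,-0.4,0.35,0,0,0.02],[0.665,-0.444,0.45,0,0,0.02],[0.665,-0.444,0.488,0,0,0.02]])

```text
t: 23.55
tool_pos: [0.473, -0.0485, 0.3286]
orientation: [-2.908, -1.185, 0.003]
force: [0.6, -1.2, 1.1]
opening: 0.093
gripper_force: 0.0
```

```bash
python3 - <<'E'
from h import *
plan(((.4735,-.049,.255),-.80))
E
```

```text
t 23.55 [ 0.473  -0.0485  0.3286] psi -0.7971 F [ 0.6 -1.2  1.1] open 0.0930 grip 0.0
[0.0005, 0.0042, 0.3682, -0.0006, 0.0003, 0.0009]
```

Call:
arm_command(increments=[[0,0.004,0.12,0,0,0],[0,0.004,0.22,0,0,0],[0,0.004,0.31,0,0,0],[0,0.004,0.368,0,0,0],[0,0.004,0.368,0,0,0]])

```text
t: 24.18
tool_pos: [0.4736, -0.0514, 0.2556]
orientation: [-2.911, -1.178, 0.002]
force: [0.5, -0.1, -0.3]
opening: 0.0933
gripper_force: 0.0
```

Call:
arm_command(increments=[[0,0,0,0,0,0],[0,0,0,0,0,0],[0,0,0,0,0,0],[0,0,0,0,0,0],[0,0,0,0,0,0]], fingers=1, force=10)

```text
t: 24.8
tool_pos: [0.4739, -0.0513, 0.2564]
orientation: [2.912, 1.179, 0.0]
force: [-0.1, 0.6, -0.4]
opening: 0.0479
gripper_force: 0.0
```

Call:
arm_command(increments=[[0,0,0,0,0,0],[0,0,0,0,0,0],[0,0,0,0,0,0],[0,0,0,0,0,0],[0,0,0,0,0,0]])

```text
t: 25.42
tool_pos: [0.4736, -0.051, 0.2563]
orientation: [-2.911, -1.179, 0.001]
force: [-4.4, 4.5, 5.6]
opening: 0.0129
gripper_force: 10.8
```

```bash
python3 - <<'E'
from h import *
plan();print(read_state()["wrist_torque"])
E
```

```text
t 25.43 [ 0.4736 -0.051   0.2563] psi -0.8013 F [-4.4  4.5  5.6] open 0.0129 grip 10.8
[0.65459036 0.84254256 0.03931087]
```

Call:
arm_command(increments=[[0,-0.003,0,0,0,0],[0,-0.006,0,0,0,0],[0,-0.006,0,0,0,0],[0,-0.006,0,0,0,0],[0,-0.006,0,0,0,0]], force=20)

```text
t: 26.05
tool_pos: [0.4732, -0.0506, 0.2564]
orientation: [2.912, 1.179, 0.001]
force: [1.8, -0.9, -0.6]
opening: 0.0131
gripper_force: 20.4
```

```bash
python3 - <<'E'
from h import *
plan();print(read_state()["wrist_torque"])
E
```

```text
t 26.05 [ 0.4732 -0.0506  0.2564] psi -0.8016 F [ 1.8 -0.9 -0.6] open 0.0131 grip 20.4
[-0.26706788 -0.15359058  0.05781321]
```

Call:
arm_command(increments=[[0,0,0,0,0,0.02],[0,0,0,0,0,0.06],[0,0,0,0,0,0.1],[0,0,0,0,0,0.15],[0,0,0,0,0,0.19]], force=50)

```text
t: 26.68
tool_pos: [0.4731, -0.0503, 0.2564]
orientation: [-3.13, -0.263, -0.0]
force: [-0.8, 1.7, 0.8]
opening: 0.0127
gripper_force: 50.3
```

```bash
python3 - <<'E'
from h import *
plan();print(read_state()["wrist_torque"])
E
```

```text
t 26.68 [ 0.4731 -0.0503  0.2564] psi -1.4030 F [-0.8  1.7  0.8] open 0.0127 grip 50.3
[0.31470943 0.2023517  0.08791725]
```

Call:
arm_command(increments=[[0,0,0,0,0,0.03],[0,0,0,0,0,0.07],[0,0,0,0,0,0.11],[0,0,0,0,0,0.15],[0,0,0,0,0,0.185]], force=60)

```text
t: 27.3
tool_pos: [0.4731, -0.0499, 0.2564]
orientation: [-3.074, 0.642, 0.001]
force: [1.0, 4.8, 1.0]
opening: 0.0129
gripper_force: 60.5
```

```bash
python3 - <<'E'
from h import *
plan();print(read_state()["wrist_torque"])
E
```

```text
t 27.30 [ 0.4731 -0.0499  0.2564] psi -1.9829 F [1.  4.8 1. ] open 0.0129 grip 60.5
[0.71289229 0.11845171 0.39097876]
```

Call:
arm_command(increments=[[0,0,0,0,0,0.008],[0,0,0,0,0,0.015],[0,0,0,0,0,0.02],[0,0,0,0,0,0.02],[0,0,0,0,0,0.02]])

```text
t: 27.92
tool_pos: [0.4731, -0.0499, 0.2564]
orientation: [-3.054, 0.73, 0.0]
force: [0.2, 4.9, 1.2]
opening: 0.0128
gripper_force: 60.4
```

```bash
python3 - <<'E'
from h import *
plan();print(read_state()["wrist_torque"])
t=cam("top");c=cam("side")
a=cv2.resize(c["image"][190:260,190:270,::-1],None,fx=5,fy=5,interpolation=2);b=cv2.resize(t["image"][200:270,230:310,::-1],None,fx=5,fy=5,interpolation=2)
cv2.imwrite("pics/k1.png",np.hstack([a,b]))
E
```

```text
t 27.93 [ 0.4731 -0.0499  0.2564] psi -2.0400 F [0.2 4.9 1.2] open 0.0128 grip 60.4
[1.15475545 0.01134047 0.42718342]
```

Call:
arm_command(increments=[[0,0,0,0,0,0.008],[0,0,0,0,0,0.015],[0,0,0,0,0,0.02],[0,0,0,0,0,0.02],[0,0,0,0,0,0.02]])

```text
t: 28.65
tool_pos: [0.4731, -0.0498, 0.2564]
orientation: [-3.03, 0.824, 0.0]
force: [-0.9, 6.6, 3.1]
opening: 0.0126
gripper_force: 61.6
```

```bash
python3 - <<'E'
from h import *
plan();print(read_state()["wrist_torque"])
t=cam("top");c=cam("side")
a=cv2.resize(c["image"][190:260,190:270,::-1],None,fx=5,fy=5,interpolation=2);b=cv2.resize(t["image"][200:270,230:310,::-1],None,fx=5,fy=5,interpolation=2)
cv2.imwrite("pics/k2.png",np.hstack([a,b]))
E
```

```text
t 28.65 [ 0.4731 -0.0498  0.2564] psi -2.1020 F [-0.9  6.6  3.1] open 0.0126 grip 61.6
[1.03517322 0.06557608 0.95858777]
```

View pics/k2.png

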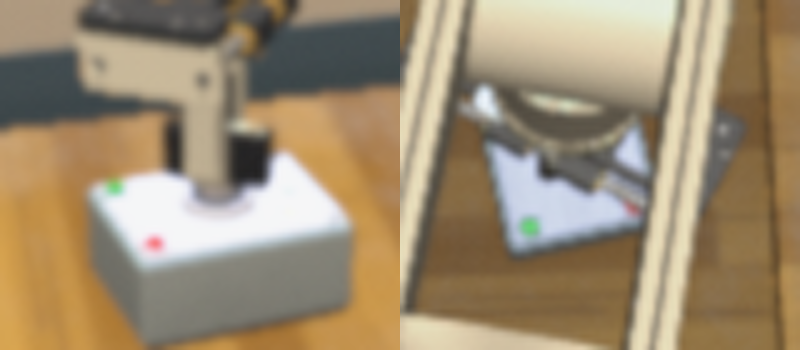

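The key turned with the gripper, and torque rose to 0.96 N m, so it is at the start stop. I'll hold it, then ease most of the way back and let go.

Call:
arm_command(increments=[[0,0,0,0,0,0],[0,0,0,0,0,0],[0,0,0,0,0,0],[0,0,0,0,0,0],[0,0,0,0,0,0]])

```text
t: 29.38
tool_pos: [0.4731, -0.0499, 0.2564]
orientation: [-3.03, 0.824, 0.0]
force: [1.2, 4.9, 1.5]
opening: 0.0127
gripper_force: 61.6
```

Call:
arm_command(increments=[[0,0,0,0,0,-0.04],[0,0,0,0,0,-0.08],[0,0,0,0,0,-0.12],[0,0,0,0,0,-0.15],[0,0,0,0,0,-0.17]])

```text
t: 30.0
tool_pos: [0.473, -0.0502, 0.2564]
orientation: [-3.141, -0.007, 0.0]
force: [0.3, 3.1, 0.9]
opening: 0.0125
gripper_force: 60.5
```

```bash
python3 - <<'E'
from h import *
plan();print(read_state()["wrist_torque"])
E
```

```text
t 30.00 [ 0.473  -0.0502  0.2564] psi -1.5665 F [0.3 3.1 0.9] open 0.0125 grip 60.5
[0.64988446 0.13836971 0.18176989]
```

Call:
arm_command(increments=[[0,0,0,0,0,0],[0,0,0,0,0,0],[0,0,0,0,0,0],[0,0,0,0,0,0],[0,0,0,0,0,0]], fingers=-1)

```text
t: 30.62
tool_pos: [0.4731, -0.0505, 0.2563]
orientation: [3.142, -0.001, -0.0]
force: [-0.2, -0.9, 0.3]
opening: 0.0582
gripper_force: 0.0
```

Call:
arm_command(increments=[[0,0,-0.05,0,0,0],[0,0,-0.2,0,0,0],[0,0,-0.4,0,0,0],[0,0,-0.65,0,0,0],[0,0,-0.8,0,0,0]])

```text
t: 31.25
tool_pos: [0.4733, -0.0505, 0.4202]
orientation: [3.141, -0.001, 0.006]
force: [0.0, -0.2, -0.8]
opening: 0.0927
gripper_force: 0.0
```

Call:
arm_command(increments=[[0,0.2,0,0,0,0],[0,0.5,0,0,0,0],[0,0.8,0,0,0,0],[0,1,0,0,0,0],[0,1,0,0,0,0]])

```text
t: 31.88
tool_pos: [0.4724, -0.2529, 0.4168]
orientation: [3.141, -0.007, -0.0]
force: [0.9, 1.0, -0.4]
opening: 0.0927
gripper_force: 0.0
```

```bash
python3 - <<'E'
from h import *
plan()
t=cam("top");c=cam("side")
im=cv2.resize(t["image"][195:275,140:300,::-1],None,fx=5,fy=5,interpolation=2)
cv2.imwrite("pics/k3.png",im)
E
```

```text
t 31.88 [ 0.4724 -0.2529  0.4168] psi -1.5750 F [ 0.9  1.  -0.4] open 0.0927 grip 0.0
```

View pics/k3.png

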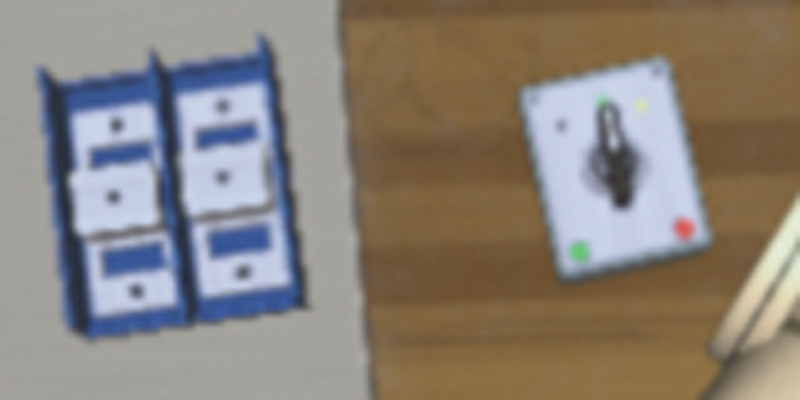

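The key, at (613,155), points to the green run dot at (603,100). Both brackets sit in the tray, the robot is clear of everything, and nothing else near the tray or key box has moved. I'll hand the job in.

```bash
python3 -c "
from plant import *
print(close_job())"
```

```text
the job is handed in; nothing more can be done
None
```

The bracket is flat in the tray's free lane, the key was held at start for about a second and is back at run, and the job was handed in at about 32 s of robot time; no verdict was returned.

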